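Shut the chill canister's push-and-turn lid by its ball knob

ROBOT

A 6-joint arm with a two-finger parallel gripper is mounted at the origin on a cart in front of the work surface, level with it; the furniture and walls round the work are solid. World frame = base frame: x ahead of the robot, y to its left, z up, the work surface at z = 0. Lengths are in m, angles in rad, forces in N, time in s.
With the tool pointing down it reaches from about 0.25 to 0.775 m from the base axis. Payload 4 kg.
Tool frame: the origin (TCP) lies at the very end of the fingers, on their centre line; the grasp point (between the pads) lies 19 mm behind it; z points along the fingers, y is the direction in which the jaws open and shut (so a half turn about z gives the same grasp; the last joint's range is limited). The gripper opens to 94 mm and grips with 3 to 60 N. Pads are 16 mm wide; open, the fingers measure 119 mm over their backs; the gripper's body (75 mm by 177 mm) begins 78 mm behind the grasp point.
Start: joints at [-1.206, 0.087, 1.371, -0, 1.684, -0.103], TCP at [0.248, -0.491, 0.206] pointing down, gripper open.
Joint ranges: [-3.1, 3.1], [-0.76, 2.03], [0.27, 2.55], [-1.08, 4.22], [0.17, 2.65], [-2.57, 2.57]. Speed limits (rad/s): [2.79, 2.79, 3.14, 3.14, 3.14, 3.14].

INTERFACE

Orientations are given as [roll, pitch, yaw] about the fixed x, y, z axes, in that order (R = Rz(yaw) Ry(pitch) Rx(roll)).
In Python, from bench import robot, cams, models gives the robot as it stands.
- The arm moves only by the tool step_arm, never from a script. Its argument "series" is a list of rows, each a list of 5 numbers: the gripper command: -1 is shut, 1 is fully open, values between are in proportion, then the shift along the tool's x, y, z in mm, then the turn about the tool's z in degrees. A call has 1 to 20 rows; each row is the pose to reach, as a shift and turn from the pose commanded when the call began, along the tool's axes at that moment; what a row does not reach only later rows make up. A row lasts 1/8 s, in which the tool goes at most 62.5 mm and 10.7 degrees, less where a joint would pass 70% of its speed; a pose out of reach is approached as far as the arm can. A call with a gripper value outside its range is refused whole. The fingers move at their own pace and stop on an object; the grip force is fixed at half the most. Time passes only in rows, so rows that repeat a pose let the fingers close. It gives the time, the measured TCP pose, the force and the opening at its end, in the units of the state.
- robot.get_obs(): the state, without advancing time (a new reading comes with each control period).
- cams.snapshot(name): name is "scene" or "side" or "wrist"; returns a dict with "pixels" (384x512x3 uint8, red, green, blue), "fov_y" (degrees; the focal length in pixels is half the picture's height over the tangent of half this angle, whatever the lens; pixels are square), "cx", "cy" (the principal point, pixels), "R" (3x3) and "t" (3): a world point X has camera coordinates R X + t. Camera axes: x right, y down, z forward; pixel columns grow to the right and rows downward; lengths in m; the calibration is good to about 2 mm. A picture is of the moment at which its call begins. There is no depth.
- robot.close_job(): hands the job in, once; it reports no verdict.
Trained networks look in a picture, given as the dict that the camera call returned (one of the last four; its "shot" number tells which), for a name from the list of things; names that differ only in an ending like _2 or _b are one class to them, and where a whole thing is asked for, a point or a joint stands for the part that bears it (a point fixed in the world has none). Each returns a list of dicts, best first, with "p" (0 to 1); they miss things now and then, are a little off and sometimes report something else, mostly with a low value. They report only what shows in the picture. A call takes as long as a camera call.
- models.find_in(picture, label): "position" ([x, y, z] in m, in world coordinates, good to about 4 mm: the middle of the surface that is visible of it).
- models.pinpoint(picture, label): "position" ([x, y, z] in m, in world coordinates, good to about 4 mm: a listed point, or the origin of a listed thing).
The state is a dict: "time": time; "joint_positions": joint angles; "qvel": joint speeds; "joint_torque": joint torques, N m; "tool_pos": TCP position; "ee_rot": TCP orientation; "wrist_force": force on the tool from outside, world axes, zero at the start; "wrist_torque": the same for the moment, N m; "width": finger opening in m.
Only numpy, scipy, OpenCV 4.12 (cv2) and the standard library are available. Lean on these libraries where they do the work, as an engineer would, in place of code of your own. Each camera call takes 0.05 s, during which the arm holds its last target. There are 200 camera calls.

TASK

Shut the metal canister with the jam portions in it, so that it can go back to the cold room: lift its lid by the black ball, set it in the mouth with the three lugs in the three gaps, push it down against its springy seal and turn it clockwise (seen from above) until it comes to its stop, then let it rise and lock. Handle it gently, never ram or force it, keep the lid level, and leave the honey jar, the mug and the sugar caddy where they are. The ball is smooth and slips unless it is gripped across its widest part.

Things in the scene. Friction and masses are not known exactly. Their poses are not given: they have to be found in the camera images.
- canister: Round bare-metal canister, 135 mm across, 95 mm high, upright on a thick rubber foot 9 mm high that is fast to the table and yields: the canister sinks about 1 mm for every 4 N of load and does not turn. Origin: centre of its underside; z up, the axis of the mouth. Three gaps in the collar round its mouth lie at 0, 120 and 240 degrees from its x axis; a small rib outside the wall marks each.
- canister_mouth (a point): Centre of the mouth at rim height, 95 mm above the canister's origin. An inward collar, flush with the rim, leaves a bore of 101 mm and has three gaps 29 degrees wide. Below it, clockwise (from above) of each gap: a tooth 11 degrees wide down to 7.5 mm below the rim, then a pocket 30 degrees wide with its roof 4.5 mm below the rim, then an end stop. Turning anticlockwise from a gap is blocked.
- canister_rim: Wall and bare rim of the canister (same origin as the canister), top 95 mm up. Once the seal is level with it, every further newton of push lands on it and crushes the seal: push with 11 to 18 N besides the lid's own weight, no more than about 22 N.
- seal_top (a point): Centre of the top of the grey seal ring (121 to 131 mm across) that lies on the rim under the lid's cover. Free, it stands 6 mm above the rim; it sinks level with the rim when pushed: 2 N to start, then 2 N more per mm (14 N when level; rigid from there on). It pushes the lid up again when let go.
- lid: Loose metal lid, about 0.35 kg, on the table, ball upward. Origin: centre of its underside; z up. Plug 96 mm across, 13 mm high; cover above it 131 mm across, 13 mm above the origin, domed to 24 mm. Three lugs at the plug's foot at 0, 120 and 240 degrees from its x axis, reaching 56 mm out; small ears with a raised bar on the cover's edge (70 mm out) mark them. It is the same after every 120 degrees.
- lid_ball (a point): Centre of the lid's smooth black ball: 42 mm in diameter, 58 mm above the lid's origin, on a stem 18 mm thick. Its friction is low (about 0.33): grip it level with the pads across its widest part and reaching well below it, with 45 N or more, to hold it while it is pushed and turned (the turn takes about 0.2 N m). Gripped near its top it squeezes out.
- lid_lug (a point): On the lug along the lid's x axis: 53 mm from the axis, at the lug's top, 5 mm above the lid's origin. Each lug is 24 degrees wide. Lid's origin above the canister's: 95 mm with lugs lying on the collar, about 87 mm dropped into the gaps and resting on the seal, under 82.5 mm the lugs pass the teeth, 82 mm pushed right down, 85.5 mm locked. It turns 41 degrees clockwise to lock (the stop is met at 44).
- canister_gap0 (a point): Middle of the gap at 0 degrees in the collar: 53 mm from the canister's axis, at rim height.
- canister_gap1 (a point): Middle of the gap at 120 degrees in the collar: 53 mm from the canister's axis, at rim height.
- canister_gap2 (a point): Middle of the gap at 240 degrees in the collar: 53 mm from the canister's axis, at rim height.
- canister_home0 (a point): Where the middle of a lug lies when locked, clockwise of gap 0: at 0-41 degrees, 53 mm from the canister's axis, at rim height.
- canister_home1 (a point): Where the middle of a lug lies when locked, clockwise of gap 1: at 120-41 degrees, 53 mm from the canister's axis, at rim height.
- canister_home2 (a point): Where the middle of a lug lies when locked, clockwise of gap 2: at 240-41 degrees, 53 mm from the canister's axis, at rim height.
- honey_jar: Jar of honey with a dark lid, 65 mm across, 86 mm high; origin at the centre of its underside. Bystander.
- white_mug: White mug, 90 mm across with a handle, 96 mm high; origin under its middle. Bystander.
- sugar_caddy: Black box of sugar packets, 52 x 66 mm, 71 mm high; origin at the centre of its underside. Bystander.

How it is judged:
On the way, in this order (a step that is already met when the one before it is completed fails the run):
1. the lid sits in the canister's mouth with its lugs dropped into the gaps (horizontal distance between lid and canister below 0.006 m and angle between lid's own z axis and vertical below 0.06 rad and z of lid in the frame of canister below 0.0905 m), for 0.2 s.
2. the lid is pushed down against the seal and its lugs are turned clockwise past the teeth (horizontal distance between lid and canister below 0.006 m and angle between lid's own z axis and vertical below 0.06 rad and z of lid in the frame of canister below 0.0835 m and (horizontal distance between lid_lug and canister_home0 below 0.006 m or horizontal distance between lid_lug and canister_home1 below 0.006 m or horizontal distance between lid_lug and canister_home2 below 0.006 m)), for 0.02 s.
At the end, for the whole second after the job is handed in: The lid sits level (within 0.06 rad) and centred (6 mm) in the canister, turned clockwise to its locked place (a lug within 6 mm of one of the home points, seen from above) and risen into its pockets (origin 84.3 to 86.8 mm above the canister's), at rest (horizontal distance between lid and canister below 0.006 m and angle between lid's own z axis and vertical below 0.06 rad and (horizontal distance between lid_lug and canister_home0 below 0.006 m or horizontal distance between lid_lug and canister_home1 below 0.006 m or horizontal distance between lid_lug and canister_home2 below 0.006 m) and z of lid in the frame of canister between 0.0843 and 0.0868 m and linear speed of lid below 0.01 m/s); the robot touches nothing.
It fails at once if the lid is rammed or forced: more than 60 N between lid and canister (contact force between lid and canister above 60 N).
It fails at once if the lid is pushed so hard that it crushes the seal: more than 15 N of lid on the bare rim (contact force between lid and canister_rim above 15 N).
It fails at once if the lid is tipped far over (more than 0.5 rad) (angle between lid's own z axis and vertical above 0.5 rad).
It fails at once if the honey jar, the mug or the sugar caddy is moved by more than 20 mm (distance of any of honey_jar, white_mug, sugar_caddy from where it was at the start of the episode above 0.02 m).
It also fails if it takes over 58 s, if anything falls off the work surface, if the arm or the gripper's body presses on something with over 40 N, if the wrist force passes 120 N, or if a joint passes its speed limit or range.

## Working session

There is one attempt and no reset: what is moved stays moved. The work goes in short steps, Python scripts to look and compute and a tool call to move; the robot and the scene stay as the last step left them, time stands still between calls to the robot, and variables do not carry over. Pictures are saved under pics/ and viewed, about 8 in all and at most 12, crops included, and the job is handed in when it is done.

Besides the shell and the picture viewer there is one more tool, called after "Call:" in YAML: its name, and indented under it one key for each argument. step_arm: Moves the arm, as the interface text tells. Its arguments: {"type":"object","properties":{"series":{"type":"array","items":{"type":"array","items":{"type":"number"}}}},"required":["series"]}

```bash
mkdir -p pics
cat > h.py <<'E'
from bench import robot,cams,models
import numpy as np,cv2
def snap(n,f=None):
    s=cams.snapshot(n)
    if f: cv2.imwrite('pics/'+f,cv2.cvtColor(s['pixels'],cv2.COLOR_RGB2BGR))
    return s
def pp(s,l,fn=None):
    r=(fn or models.pinpoint)(s,l)
    print(l,[(np.round(d['position'],4).tolist(),round(d['p'],2)) for d in r[:3]])
    return r
def foc(s): return s['pixels'].shape[0]/2/np.tan(np.radians(s['fov_y'])/2)
def proj(s,X):
    c=np.array(s['R'])@np.array(X)+np.array(s['t']); return np.array([s['cx'],s['cy']])+foc(s)*c[:2]/c[2]
def ray(s,u,v,z):
    R=np.array(s['R']);C=-R.T@np.array(s['t']);d=R.T@np.array([(u-s['cx'])/foc(s),(v-s['cy'])/foc(s),1])
    return C+d*(z-C[2])/d[2]
E
python3 - <<'E'
from h import *
o=robot.get_obs();print(o)
for n in ['scene','side']:
    s=snap(n,n+'1.png');print(n,-np.array(s['R']).T@s['t'])
    for l in ['lid','lid_ball','lid_lug','canister','canister_mouth','canister_gap0','canister_gap1','canister_gap2','honey_jar','white_mug','sugar_caddy']: pp(s,l)
a=cv2.imread('pics/scene1.png');b=cv2.imread('pics/side1.png')
cv2.imwrite('pics/ab.png',cv2.resize(np.vstack([a,b]),None,fx=.78,fy=.78))
E
```

```text
{'time': 0.0, 'joint_positions': array([-1.20608303e+00,  8.79280341e-02,  1.37219377e+00, -2.82647053e-05,
        1.68359226e+00, -1.03114564e-01]), 'qvel': array([-0.00204789, -0.00048079,  0.00122997, -0.0005982 , -0.00054854,
        0.0019707 ]), 'joint_torque': array([-1.07760259e-04, -3.40184677e+01, -3.02426755e+01,  7.18362350e-02,
        3.30178253e-02, -1.74577840e-04]), 'tool_pos': array([ 0.247812  , -0.49041596,  0.20434959]), 'ee_rot': array([-3.13947962e+00, -1.90418612e-04,  4.67824503e-01]), 'wrist_force': array([ 0.18837721,  0.01279272, -0.4895811 ]), 'wrist_torque': array([-0.01294502, -0.01734654,  0.00923669]), 'width': 0.09422263290805485}
scene [-0.39986878  0.43047147  1.05138722]
lid [([0.5097, 0.0161, 0.0009], 0.56)]
lid_ball [([0.5086, 0.0186, 0.0627], 0.77)]
lid_lug [([0.5513, -0.0186, 0.0015], 0.9)]
canister []
canister_mouth [([0.555, 0.2063, -0.0038], 0.5), ([0.5089, 0.0144, 0.0595], 0.41)]
canister_gap0 []
canister_gap1 []
canister_gap2 []
honey_jar [([0.6599, 0.1057, 0.0027], 0.89)]
white_mug []
sugar_caddy [([0.5567, 0.2023, -0.005], 0.8)]
side [0.44858379 0.61902661 0.61534743]
lid [([0.5105, 0.0134, -0.0007], 0.6)]
lid_ball [([0.5099, 0.0115, 0.0581], 0.98)]
lid_lug [([0.5508, -0.0203, 0.0062], 0.81)]
canister [([0.5133, -0.2378, 0.0091], 0.61)]
canister_mouth [([0.5148, -0.2385, 0.1098], 0.95), ([0.5181, -0.2359, 0.0077], 0.23)]
canister_gap0 [([0.4743, -0.2001, 0.1056], 0.76), ([0.5689, -0.2263, 0.1012], 0.67), ([0.5039, -0.2894, 0.1023], 0.55)]
canister_gap1 [([0.4743, -0.2001, 0.1056], 0.76), ([0.5689, -0.2263, 0.1012], 0.67), ([0.5039, -0.2894, 0.1023], 0.55)]
canister_gap2 [([0.4743, -0.2001, 0.1056], 0.76), ([0.5689, -0.2263, 0.1012], 0.67), ([0.5039, -0.2894, 0.1023], 0.55)]
honey_jar [([0.6578, 0.1009, -0.004], 0.69), ([0.5176, -0.2402, 0.1079], 0.25)]
white_mug [([0.6619, -0.3256, 0.0014], 0.53)]
sugar_caddy [([0.557, 0.2093, 0.0023], 0.78)]
```

View pics/ab.png

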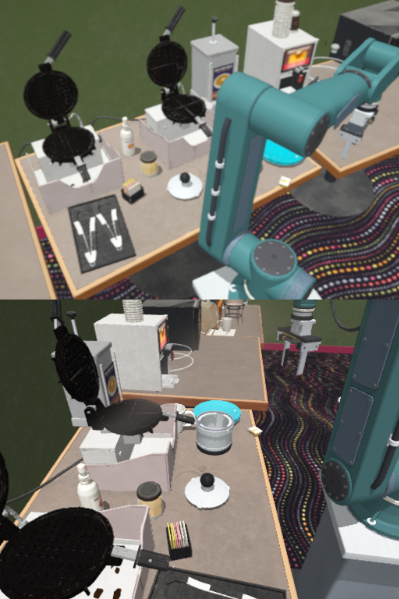

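The pictures show the lid (ball upward) at about (0.510, 0.014) and the canister at about (0.515, -0.239). The waffle-iron handle lies near the canister. The next move goes above the canister for a close look.

Call:
step_arm:
  series:
    - [1, 0, 0, -60, 0]
    - [1, 0, 0, -116, 0]
    - [1, 60, -20, -116, 0]
    - [1, 120, -40, -116, 0]
    - [1, 180, -62, -116, 0]
    - [1, 240, -84, -116, 0]
    - [1, 300, -105, -116, 0]
    - [1, 329, -115, -116, 0]
    - [1, 329, -115, -116, 0]
    - [1, 329, -115, -116, 0]

```text
time: 2.45
tool_pos: [0.4895, -0.2403, 0.3214]
ee_rot: [3.141, 0.001, 0.468]
wrist_force: [-0.0, -0.2, 0.4]
width: 0.0941
```

Run:
```python
from h import *
o=robot.get_obs();print(o['time'],o['tool_pos'],o['ee_rot'],o['joint_positions'])
a=snap('wrist','w1.png');print(-np.array(a['R']).T@a['t'])
for l in ['canister','canister_mouth','canister_gap0','seal_top','white_mug']: pp(a,l)
b=snap('side','s2.png')
A=cv2.imread('pics/w1.png');B=cv2.imread('pics/s2.png')
cv2.imwrite('pics/ab2.png',cv2.resize(np.vstack([A,B]),None,fx=.78,fy=.78))
```

```text
2.45 [ 0.48945621 -0.24034458  0.3214372 ] [3.14136268e+00 6.86067435e-04 4.67517361e-01] [-5.59987419e-01  8.40455733e-02  1.14612567e+00 -7.49257079e-04
  1.91157912e+00  5.43041103e-01]
[ 0.56222064 -0.20279485  0.50215491]
canister [([0.5194, -0.2371, 0.0057], 0.64)]
canister_mouth [([0.5129, -0.2416, 0.1054], 0.56)]
canister_gap0 [([0.5693, -0.2239, 0.1006], 0.64), ([0.505, -0.2919, 0.1059], 0.6), ([0.4771, -0.199, 0.1083], 0.56)]
seal_top []
white_mug [([0.6626, -0.3233, -0.0001], 0.81)]
```

View pics/ab2.png

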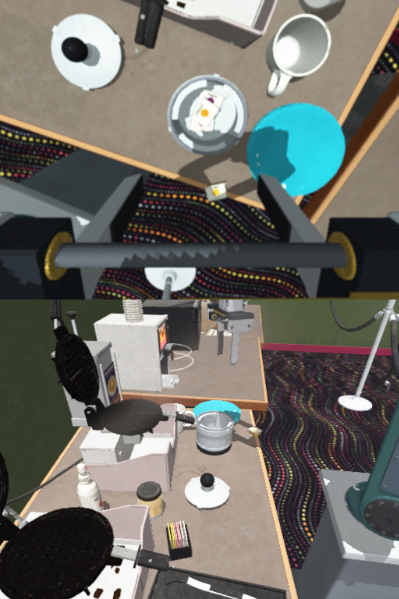

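The wrist view shows the canister at (207,113), the lid at (87,52), the mug at (303,45) and the handle tip at about (148,45) (scaled by 0.78). I'll go over the lid, with the tool turned so the later turns stay in range.

Run:
```python
from h import *
s=snap('wrist')
for z in (.05,.1,.15,.2): print(z,[np.round(ray(s,u/.78,v/.78,z),3).tolist() for u,v in ((137,44),(153,47),(165,0))])
b=snap('side')
# handle tip in side (195,420-300)
for z in (.05,.1,.15,.2): print(z,np.round(ray(b,195/.78,120/.78,z),3), np.round(ray(b,140/.78,115/.78,z),3))
y=o=robot.get_obs()['ee_rot'][2];p=robot.get_obs()['tool_pos'];d=np.array([.49,.012,.30])-p
print(np.cos(y)*d[0]+np.sin(y)*d[1],np.sin(y)*d[0]-np.cos(y)*d[1],-d[2])
```

```text
0.05 [[0.568, -0.075, 0.05], [0.576, -0.103, 0.05], [0.652, -0.091, 0.05]]
0.1 [[0.567, -0.089, 0.1], [0.575, -0.114, 0.1], [0.642, -0.104, 0.1]]
0.15 [[0.567, -0.104, 0.15], [0.573, -0.125, 0.15], [0.632, -0.116, 0.15]]
0.2 [[0.566, -0.118, 0.2], [0.571, -0.136, 0.2], [0.622, -0.128, 0.2]]
0.05 [ 0.599 -0.328  0.05 ] [ 0.822 -0.335  0.05 ]
0.1 [ 0.586 -0.244  0.1  ] [ 0.789 -0.25   0.1  ]
0.15 [ 0.572 -0.161  0.15 ] [ 0.756 -0.166  0.15 ]
0.2 [ 0.559 -0.077  0.2  ] [ 0.723 -0.082  0.2  ]
0.11401609907036055 -0.22512527634451665 0.021536857767489204
```

Call:
step_arm:
  series:
    - [1, 25, -50, 5, 0]
    - [1, 50, -100, 10, 0]
    - [1, 75, -150, 15, 0]
    - [1, 100, -200, 20, 0]
    - [1, 114, -225, 21, 0]
    - [1, 114, -225, 21, 0]
    - [1, 114, -225, 21, 0]

```text
time: 3.78
tool_pos: [0.4901, 0.0116, 0.3005]
ee_rot: [3.141, 0.0, 0.467]
wrist_force: [0.1, 0.7, 0.1]
width: 0.0941
```

Run:
```python
from h import *
o=robot.get_obs();print(o['time'],o['tool_pos'],o['ee_rot'])
a=snap('wrist','w3.png')
for l in ['lid','lid_ball','lid_lug','canister_mouth','canister_gap0']: pp(a,l)
def rect(s,c,z,h=.085,n=400):
    g=[ray(s,*p,z)[:2] for p in ((0,0),(511,0),(511,383),(0,383))]
    dst=[((x-c[0]+h)/(2*h)*n,(c[1]+h-y)/(2*h)*n) for x,y in g]
    M=cv2.getPerspectiveTransform(np.float32([(0,0),(511,0),(511,383),(0,383)]),np.float32(dst))
    return cv2.warpPerspective(cv2.cvtColor(s['pixels'],cv2.COLOR_RGB2BGR),M,(n,n))
L=rect(a,(.5098,.0145),.015)
R=rect(a,(.5158,-.239),.104)
w=cv2.imread('pics/w1.png');a2=None
for im in (L,R): cv2.circle(im,(200,200),int(.0655/.085*200),(0,0,255),1);cv2.drawMarker(im,(200,200),(0,0,255))
cv2.imwrite('pics/r3.png',np.hstack([L,R]))
```

```text
3.775 [0.49013927 0.01158137 0.30053812] [3.14086802e+00 2.19037241e-04 4.67220086e-01]
lid [([0.5139, 0.013, -0.0017], 0.71)]
lid_ball [([0.5095, 0.0186, 0.0552], 0.87)]
lid_lug [([0.5472, -0.0182, 0.0035], 0.68)]
canister_mouth [([0.5112, -0.2427, 0.104], 0.76), ([0.5132, 0.0133, 0.0003], 0.4)]
canister_gap0 [([0.5678, -0.2204, 0.1004], 0.9), ([0.4793, -0.2022, 0.1096], 0.9), ([0.4988, -0.2955, 0.1065], 0.72)]
```

View pics/r3.png

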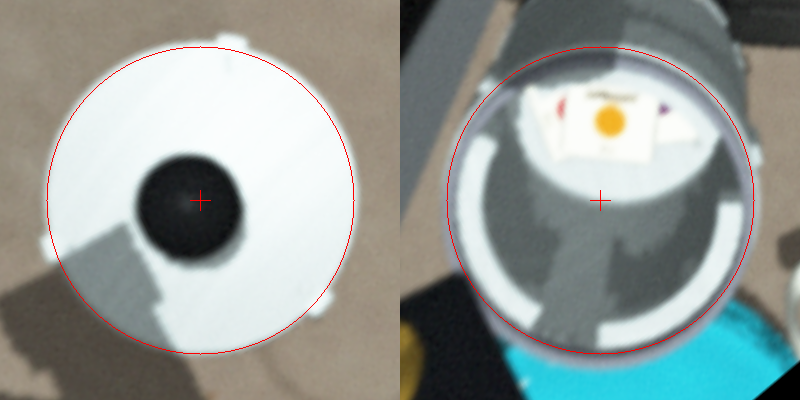

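The rectified views show the lid's ears at (232,40), (48,248) and (320,300), so its angle is about 79° mod 120. The canister gaps are at about 15–16°, and the lid circle matches the estimate. Next I descend and grip.

Call:
step_arm:
  series:
    - [1, 19, 6, 50, 0]
    - [1, 19, 6, 100, 0]
    - [1, 19, 6, 150, 0]
    - [1, 19, 6, 200, 0]
    - [1, 19, 6, 240, 0]
    - [1, 19, 6, 266, 0]
    - [1, 19, 6, 266, 0]
    - [1, 19, 6, 266, 0]
    - [0, 19, 6, 266, 0]
    - [-0.2, 19, 6, 266, 0]
    - [-0.5, 19, 6, 266, 0]
    - [-1, 19, 6, 266, 0]
    - [-1, 19, 6, 266, 0]
    - [-1, 19, 6, 266, 0]

```text
time: 5.82
tool_pos: [0.5099, 0.0153, 0.0345]
ee_rot: [3.141, 0.0, 0.468]
wrist_force: [0.8, -0.7, 0.1]
width: 0.0409
```

Call:
step_arm:
  series:
    - [-1, 0, 0, 0, 0]
    - [-1, 0, 0, 0, 0]
    - [-1, 0, 0, -10, 0]
    - [-1, 0, 0, -20, 0]
    - [-1, 0, 0, -20, 0]

```text
time: 6.45
tool_pos: [0.5107, 0.0156, 0.0558]
ee_rot: [3.14, -0.002, 0.468]
wrist_force: [0.7, -0.2, -3.0]
width: 0.0411
```

Call:
step_arm:
  series:
    - [-1, 0, 0, -30, 0]
    - [-1, 0, 0, -65, 0]
    - [-1, 0, 0, -105, 0]
    - [-1, 0, 0, -145, 0]
    - [-1, -15, 15, -185, 0]
    - [-1, -40, 42, -215, 0]
    - [-1, -70, 74, -234, 0]
    - [-1, -100, 105, -234, 0]
    - [-1, -130, 136, -234, 0]
    - [-1, -160, 168, -234, 0]
    - [-1, -185, 195, -234, 0]
    - [-1, -205, 215, -234, 0]
    - [-1, -220, 230, -234, 0]
    - [-1, -220, 230, -234, 0]
    - [-1, -220, 230, -234, 0]

```text
time: 8.32
tool_pos: [0.4172, -0.2883, 0.2884]
ee_rot: [-3.141, -0.0, 0.468]
wrist_force: [-0.5, 0.7, -3.2]
width: 0.0407
```

```bash
cat >> h.py <<'E'
def rect(s,c,z,h=.085,n=400):
    q=((0,0),(511,0),(511,383),(0,383))
    g=[ray(s,*p,z)[:2] for p in q]
    dst=[((x-c[0]+h)/(2*h)*n,(c[1]+h-y)/(2*h)*n) for x,y in g]
    return cv2.warpPerspective(cv2.cvtColor(s['pixels'],cv2.COLOR_RGB2BGR),cv2.getPerspectiveTransform(np.float32(q),np.float32(dst)),(n,n))
E
python3 - <<'E'
from h import *
o=robot.get_obs();print(o['time'],o['tool_pos'],o['ee_rot'],o['wrist_force'],o['width'])
a=snap('wrist','w4.png')
for l in ['lid','lid_ball','lid_lug','canister','canister_mouth','canister_gap0']: pp(a,l)
b=snap('side','s4.png')
for l in ['lid','lid_ball','lid_lug','canister_mouth','canister_gap0']: pp(b,l)
R=rect(a,(.5158,-.239),.104)
for r in (.0505,.0675): cv2.circle(R,(200,200),int(r/.085*200),(0,0,255),1)
for k in range(3):
  for e in (-14.5,0,14.5):
    t=np.radians(15.5+120*k+e);c,s=np.cos(t)*200/.085,np.sin(t)*200/.085
    cv2.line(R,(int(200+.045*c),int(200-.045*s)),(int(200+.07*c),int(200-.07*s)),(0,200,0),1)
S=cv2.imread('pics/s4.png')[60:320,150:410]
cv2.imwrite('pics/r4.png',np.hstack([R,cv2.resize(S,(400,400))]))
E
```

```text
8.325 [ 0.41723908 -0.28830581  0.28835297] [-3.14088292e+00 -3.88554626e-04  4.68195559e-01] [-0.47077028  0.73720008 -3.24039616] 0.040665509070854595
lid [([0.4194, -0.2891, 0.2527], 0.95)]
lid_ball [([0.4146, -0.2884, 0.3143], 0.8), ([0.6666, -0.3248, 0.0007], 0.33)]
lid_lug [([0.4582, -0.322, 0.2591], 0.82)]
canister [([0.5147, -0.2366, 0.0045], 0.91)]
canister_mouth [([0.5121, -0.2403, 0.1061], 0.69)]
canister_gap0 [([0.5038, -0.2892, 0.1067], 0.9), ([0.5675, -0.2253, 0.1006], 0.84), ([0.4774, -0.204, 0.1082], 0.78)]
lid [([0.4187, -0.2928, 0.2537], 0.64)]
lid_ball [([0.4154, -0.2924, 0.3114], 0.58)]
lid_lug [([0.4577, -0.3238, 0.2587], 0.85)]
canister_mouth [([0.5189, -0.2386, 0.1091], 0.7)]
canister_gap0 [([0.5692, -0.226, 0.1014], 0.9), ([0.507, -0.2904, 0.1009], 0.87), ([0.4744, -0.2028, 0.1053], 0.7)]
```

View pics/r4.png

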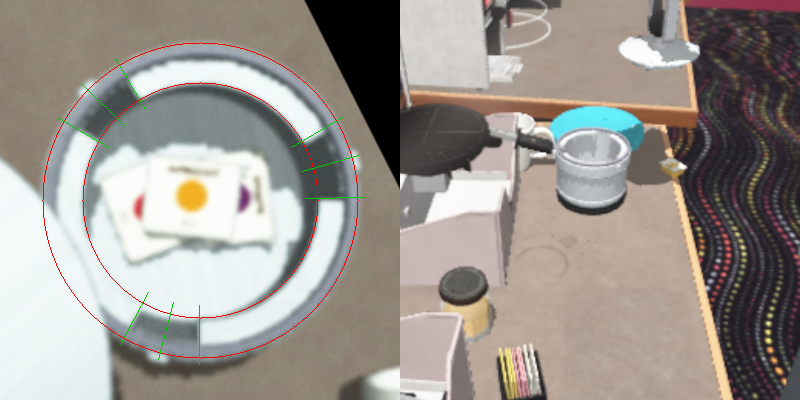

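The gaps fit 15.5° and the centre (0.516, -0.239). The lid now goes over the mouth with a 56° anticlockwise turn.

Call:
step_arm:
  series:
    - [-1, 15, 0, 0, -5]
    - [-1, 35, 0, 0, -10]
    - [-1, 60, 0, 5, -15]
    - [-1, 85, 0, 10, -20]
    - [-1, 100, 0, 15, -25]
    - [-1, 110, 0, 22, -30]
    - [-1, 110, 0, 30, -35]
    - [-1, 110, 0, 38, -40]
    - [-1, 110, 0, 46, -45]
    - [-1, 110, 0, 54, -50]
    - [-1, 110, 0, 62, -54]
    - [-1, 110, 0, 70, -56]
    - [-1, 110, 0, 78, -56]
    - [-1, 110, 0, 83, -56]
    - [-1, 110, 0, 83, -56]

```text
time: 10.85
tool_pos: [0.5151, -0.2393, 0.2049]
ee_rot: [-3.141, -0.0, 1.445]
wrist_force: [-0.7, -0.1, -3.5]
width: 0.0408
```

Run:
```python
from h import *
o=robot.get_obs();print(o['time'],o['tool_pos'],o['ee_rot'],o['wrist_force'],o['width'])
b=snap('side','s5.png')
for l in ['lid','lid_ball','lid_lug','canister_mouth','canister_gap0']: pp(b,l)
a=snap('wrist','w5.png')
for l in ['lid','lid_ball','lid_lug']: pp(a,l)
p=o['tool_pos'];R=rect(a,p[:2],p[2]-.0345+.015)
cv2.circle(R,(200,200),int(.0655/.085*200),(0,0,255),1)
for k in range(3):
    t=np.radians(15.5+120*k);c,s=np.cos(t)*200/.085,np.sin(t)*200/.085
    cv2.line(R,(int(200+.06*c),int(200-.06*s)),(int(200+.08*c),int(200-.08*s)),(0,200,0),1)
S=b['pixels'][100:300,180:380,::-1]
cv2.imwrite('pics/r5.png',np.hstack([R,cv2.resize(S,(400,400))]))
```

```text
10.85 [ 0.51506112 -0.23926669  0.20491011] [-3.14066791e+00 -3.06116822e-04  1.44485484e+00] [-0.70215496 -0.14987033 -3.4956522 ] 0.04081178987191379
lid [([0.5188, -0.2404, 0.1713], 0.97)]
lid_ball [([0.5137, -0.2437, 0.2251], 0.58)]
lid_lug [([0.569, -0.2246, 0.1744], 0.63)]
canister_mouth [([0.5165, -0.2373, 0.1065], 0.68)]
canister_gap0 [([0.5677, -0.2247, 0.0965], 0.97), ([0.478, -0.2032, 0.1015], 0.88), ([0.5078, -0.2926, 0.1025], 0.56)]
lid [([0.5182, -0.2384, 0.1714], 0.73)]
lid_ball [([0.5126, -0.2397, 0.229], 0.64)]
lid_lug [([0.5689, -0.2249, 0.1735], 0.86)]
```

View pics/r5.png

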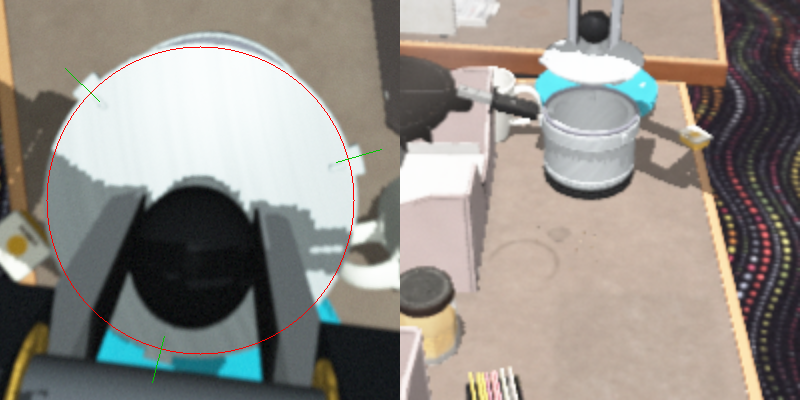

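The lid is centred within about 1 mm and its ears sit at about 14.5° against gaps at 15.5°. I'll trim by 1° and lower.

Call:
step_arm:
  series:
    - [-1, 0, 1, 10, -1]
    - [-1, 0, 1, 25, -1]
    - [-1, 0, 1, 40, -1]
    - [-1, 0, 1, 53, -1]
    - [-1, 0, 1, 60, -1]
    - [-1, 0, 1, 64, -1]
    - [-1, 0, 1, 64, -1]
    - [-1, 0, 1, 64, -1]

```text
time: 12.35
tool_pos: [0.5166, -0.2397, 0.1422]
ee_rot: [3.14, 0.001, 1.463]
wrist_force: [0.7, -0.1, -3.1]
width: 0.0408
```

Call:
step_arm:
  series:
    - [-1, 0, 0, 1, 0]
    - [-1, 0, 0, 2, 0]
    - [-1, 0, 0, 3, 0]
    - [-1, 0, 0, 4, 0]
    - [-1, 0, 0, 4, 0]

```text
time: 12.98
tool_pos: [0.5162, -0.2395, 0.1373]
ee_rot: [-3.141, -0.0, 1.463]
wrist_force: [-0.8, -0.7, -2.6]
width: 0.0414
```

Call:
step_arm:
  series:
    - [-1, 0, 0, 1, 0]
    - [-1, 0, 0, 2, 0]
    - [-1, 0, 0, 3, 0]
    - [-1, 0, 0, 3, 0]

```text
time: 13.48
tool_pos: [0.5162, -0.2395, 0.1343]
ee_rot: [-3.141, -0.0, 1.463]
wrist_force: [0.7, 0.2, -3.6]
width: 0.0406
```

Call:
step_arm:
  series:
    - [-1, 0, 0, 1, 0]
    - [-1, 0, 0, 2, 0]
    - [-1, 0, 0, 3, 0]
    - [-1, 0, 0, 3, 0]

```text
time: 13.98
tool_pos: [0.5163, -0.2395, 0.1315]
ee_rot: [3.142, 0.0, 1.463]
wrist_force: [-0.1, 0.0, -3.4]
width: 0.0407
```

Call:
step_arm:
  series:
    - [-1, 0, 0, 1, 0]
    - [-1, 0, 0, 2, 0]
    - [-1, 0, 0, 2, 0]
    - [-1, 0, 0, 2, 0]

```text
time: 14.48
tool_pos: [0.5164, -0.2396, 0.1299]
ee_rot: [3.141, 0.0, 1.463]
wrist_force: [-1.4, -0.1, -0.5]
width: 0.0409
```

Call:
step_arm:
  series:
    - [-1, 0, 0, 1, 0]
    - [-1, 0, 0, 2, 0]
    - [-1, 0, 0, 3, 0]
    - [-1, 0, 0, 4, 0]
    - [-1, 0, 0, 4, 0]

```text
time: 15.1
tool_pos: [0.5164, -0.2396, 0.1261]
ee_rot: [3.141, 0.0, 1.463]
wrist_force: [-2.4, 1.8, 4.5]
width: 0.041
```

Call:
step_arm:
  series:
    - [-1, 0, 0, 1, 0]
    - [-1, 0, 0, 2, 0]
    - [-1, 0, 0, 3, 0]
    - [-1, 0, 0, 3, 0]

```text
time: 15.6
tool_pos: [0.5165, -0.2396, 0.124]
ee_rot: [3.14, 0.001, 1.463]
wrist_force: [-3.8, 1.8, 7.1]
width: 0.041
```

Call:
step_arm:
  series:
    - [-1, 0, -0.5, 1, 0]
    - [-1, 0.3, -1, 2, 0]
    - [-1, 0.5, -1, 3, 0]
    - [-1, 0.5, -1, 4, 0]
    - [-1, 0.5, -1, 4, 0]
    - [-1, 0.5, -1, 4, 0]

```text
time: 16.35
tool_pos: [0.5165, -0.2396, 0.1217]
ee_rot: [3.137, 0.002, 1.463]
wrist_force: [-2.9, 1.7, 11.9]
width: 0.0408
```

Run:
```python
from h import *
o=robot.get_obs();print(o['wrist_force'],o['wrist_torque'],o['tool_pos'])
b=snap('side','s6.png')
for l in ['lid','lid_ball','lid_lug','canister_mouth']: pp(b,l)
S=b['pixels'][90:270,180:380,::-1]
cv2.imwrite('pics/r6.png',cv2.resize(S,None,fx=3,fy=3,interpolation=2))
```

```text
[-2.91410218  1.6916783  11.8813987 ] [ 0.28293788  0.62680934 -0.03301273] [ 0.51646878 -0.23964047  0.1217173 ]
lid [([0.5187, -0.2415, 0.0901], 0.56)]
lid_ball [([0.5179, -0.2417, 0.1425], 0.72)]
lid_lug [([0.5702, -0.2245, 0.0927], 0.85), ([0.5681, -0.2236, 0.0944], 0.51)]
canister_mouth []
```

View pics/r6.png

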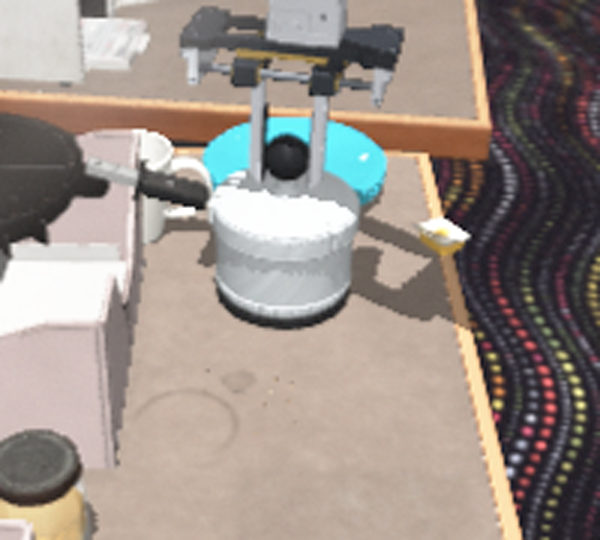

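The lid is pushed down with 11.9 N and level, so I start the clockwise turn.

Call:
step_arm:
  series:
    - [-1, 0, 0, 0, 3]
    - [-1, 0, 0, 0, 7]
    - [-1, 0, 0, 0, 11]
    - [-1, 0, 0, 0, 15]
    - [-1, 0, 0, 0, 19]
    - [-1, 0, 0, 0, 20]
    - [-1, 0, 0, 0, 20]

```text
time: 17.48
tool_pos: [0.5176, -0.2402, 0.122]
ee_rot: [3.134, 0.001, 1.114]
wrist_force: [0.3, 0.4, 10.3]
width: 0.041
```

Run:
```python
from h import *
o=robot.get_obs();print(o['wrist_force'],o['wrist_torque'],o['tool_pos'],np.degrees(o['ee_rot'][2]))
for n in('side','wrist'):
  b=snap(n,n+'7.png')
  for l in ['lid','lid_lug']: pp(b,l)
```

```text
[ 0.31007797  0.35938528 10.33517866] [0.12012651 0.25319488 0.23073089] [ 0.51756291 -0.24024946  0.12201089] 63.84266565416584
lid [([0.5199, -0.2377, 0.0877], 0.86)]
lid_lug [([0.5692, -0.2453, 0.0949], 0.63)]
lid [([0.521, -0.24, 0.0885], 0.55)]
lid_lug [([0.5684, -0.2428, 0.0924], 0.7)]
```

The lid turns with the tool (lug at about -5°). I'll add a little push and go on to the stop.

Call:
step_arm:
  series:
    - [-1, 0, 0, 0.7, 0]
    - [-1, 0, 0, 0.7, 4]
    - [-1, 0, 0, 0.7, 8]
    - [-1, 0, 0, 0.7, 12]
    - [-1, 0, 0, 0.7, 16]
    - [-1, 0, 0, 0.7, 19]
    - [-1, 0, 0, 0.7, 21]
    - [-1, 0, 0, 0.7, 22]
    - [-1, 0, 0, 0.7, 22]

```text
time: 18.9
tool_pos: [0.5177, -0.2404, 0.1217]
ee_rot: [3.133, -0.002, 0.73]
wrist_force: [-0.7, -0.3, 12.0]
width: 0.0408
```

Run:
```python
from h import *
o=robot.get_obs();print(o['wrist_force'],o['wrist_torque'],o['tool_pos'],np.degrees(o['ee_rot'][2]))
for n in('side','wrist'):
  b=snap(n,n+'8.png')
  for l in ['lid','lid_lug']: pp(b,l)
p=o['tool_pos'];R=rect(b,(.516,-.239),p[2]-.0345+.015)
for k in range(3):
    t=np.radians(15.5-41+120*k);c,s=np.cos(t)*200/.085,np.sin(t)*200/.085
    cv2.line(R,(int(200+.06*c),int(200-.06*s)),(int(200+.08*c),int(200-.08*s)),(0,200,0),1)
cv2.imwrite('pics/r8.png',R)
```

```text
[-0.67448373 -0.3125471  12.01373803] [0.13126145 0.25421273 0.31375146] [ 0.51770844 -0.24037279  0.12170473] 41.84022342856764
lid [([0.5184, -0.239, 0.0868], 0.69)]
lid_lug [([0.5655, -0.2638, 0.0897], 0.72)]
lid [([0.5221, -0.2421, 0.0896], 0.82), ([0.5143, -0.2392, 0.1446], 0.64)]
lid_lug [([0.5664, -0.2616, 0.0905], 0.8)]
```

View pics/r8.png

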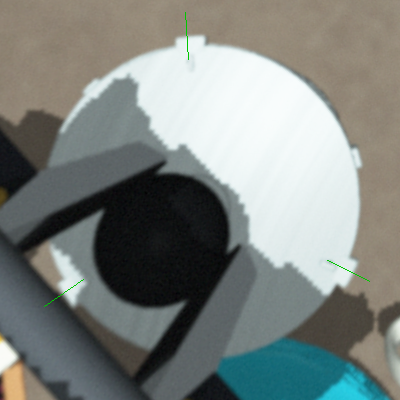

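The ears sit at 94.4° against home at 94.5°. Now I let it rise.

Call:
step_arm:
  series:
    - [-1, 0, 0, -1, 0]
    - [-1, 0, 0, -2, 0]
    - [-1, 0, 0, -3, 0]
    - [-1, 0, 0, -4, 0]
    - [-1, 0, 0, -5, 0]
    - [-1, 0, 0, -5, 0]

```text
time: 19.95
tool_pos: [0.5176, -0.2403, 0.1251]
ee_rot: [3.135, -0.002, 0.73]
wrist_force: [1.5, -1.6, 7.0]
width: 0.0409
```

Call:
step_arm:
  series:
    - [-1, 0, 0, -1, 0]
    - [-1, 0, 0, -2, 0]
    - [-1, 0, 0, -2, 0]

```text
time: 20.32
tool_pos: [0.5171, -0.24, 0.1261]
ee_rot: [3.136, -0.002, 0.73]
wrist_force: [3.0, -1.8, 3.9]
width: 0.0407
```

Call:
step_arm:
  series:
    - [-1, 0, 0, -0.5, 0]
    - [-1, 0, 0, -1, 0]
    - [-1, 0, 0, -1.3, 0]
    - [-1, 0, 0, -1.3, 0]
    - [-1, 0, 0, -1.3, 0]

```text
time: 20.95
tool_pos: [0.5156, -0.2391, 0.1262]
ee_rot: [3.141, -0.0, 0.73]
wrist_force: [3.4, -2.6, 4.7]
width: 0.0409
```

Call:
step_arm:
  series:
    - [-0.3, 0, 0, 0, 0]
    - [0, 0, 0, 0, 0]
    - [0.3, 0, 0, 0, 0]
    - [0.5, 0, 0, 0, 0]
    - [0.5, 0, 0, 0, 0]
    - [0.5, 0, 0, -10, 0]
    - [0.5, 0, 0, -30, 0]
    - [0.5, 0, 0, -60, 0]
    - [0.5, 0, 0, -90, 0]
    - [0.5, 0, 0, -120, 0]
    - [0.5, 0, 0, -120, 0]

```text
time: 22.32
tool_pos: [0.5166, -0.2396, 0.2501]
ee_rot: [3.134, -0.002, 0.73]
wrist_force: [-0.6, -0.0, 0.2]
width: 0.0708
```

Run:
```python
from h import *
o=robot.get_obs();print(o['time'],o['wrist_force'],o['tool_pos'])
b=snap('side','s9.png')
for l in ['lid','lid_ball','lid_lug','canister']: pp(b,l)
a=snap('wrist','w9.png')
for l in ['lid','lid_lug','canister','canister_mouth']: pp(a,l)
R=rect(a,(.516,-.239),.1095)
for k in range(3):
    t=np.radians(15.5-41+120*k);c,s=np.cos(t)*200/.085,np.sin(t)*200/.085
    cv2.line(R,(int(200+.06*c),int(200-.06*s)),(int(200+.08*c),int(200-.08*s)),(0,200,0),1)
cv2.imwrite('pics/r9.png',np.hstack([R,cv2.resize(b['pixels'][110:270,200:360,::-1],(400,400))]))
```

```text
22.325 [-0.58667073 -0.00626678  0.15725776] [ 0.51662751 -0.23962175  0.25008022]
lid [([0.5154, -0.2419, 0.0944], 0.8)]
lid_ball [([0.5154, -0.2421, 0.1493], 0.78)]
lid_lug [([0.5637, -0.264, 0.0977], 0.77)]
canister [([0.5151, -0.2384, 0.0068], 0.86)]
lid [([0.5177, -0.2392, 0.0951], 0.86)]
lid_lug [([0.5626, -0.2639, 0.0991], 0.94)]
canister []
canister_mouth []
```

View pics/r9.png

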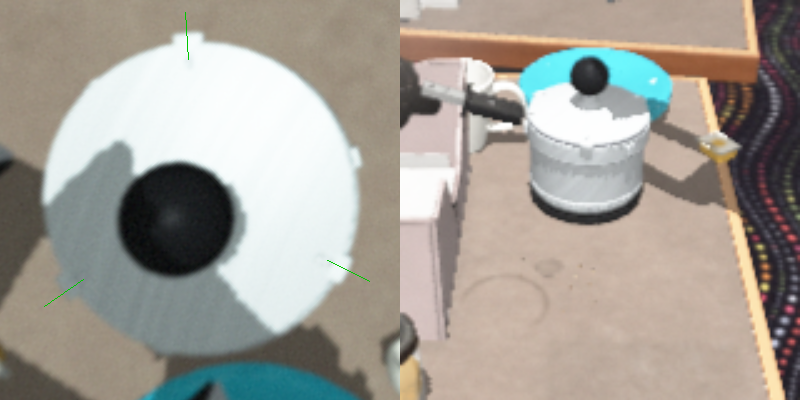

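```bash
python3 -c "
from h import *
print(robot.close_job())"
```

```text
the job is handed in; nothing more can be done
None
```

The lid is on the canister and turned to its locked place, and the job is handed in. The clock read about 22 s of the 58 s allowed. The close call reports no verdict, so the result rests on my own checks.

**What I did:**
- I gripped the lid by the ball at its widest part, carried it high past the waffle-iron handle and turned it to line up with the gaps. The lugs dropped in with no contact on the collar.
- I pressed it down with about 12 N and turned it 42° clockwise. I did not push on to feel for the stop.
- I let it rise, opened the gripper and moved it clear.

**Last checks:**
- **Turn:** the lid's ears are within about 1° of the home angles.
- **Centring:** the lid is within about 3 mm of the canister's centre, measured with the trained networks.
- **Height:** the lid reads about 94.7 mm above the table, where I expected about 94 mm if locked. The networks are good to about 4 mm, so this does not prove it rose into the pockets. Better evidence is that the force dropped by about 3 N per mm during the rise, as it would with the lugs against the pocket roof.
- **Hands off:** the wrist force is about zero and the gripper is well above the ball.

**What disagreed:** just before release the gripper still felt about 4.7 N of upward push and up to 3.4 N sideways, where I had aimed for zero. The lid stayed in place when I let go. I did not measure the honey jar, mug or sugar caddy again at the end, but nothing came near them.

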